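# Air out the patio cooler: lid up on its stop, fan lever into the green notch

### The job

The rinsed-out red cooler has to dry. Lift its white lid all the way back until it rests on its stop, then throw the fan lever on the side deck into the notch marked by the green stud, leaving it clicked home there. Leave the tumbler, votive holder, bowl and can where they stand.

Things in the scene. Friction and masses are not known exactly. Their poses are not given: they have to be found in the camera images.
- cooler: Red plastic cooler box fixed to the table, 160 (x) x 240 (y) x 150 mm high, walls 14 mm. Origin: centre of the box's underside. x points from the front (robot side, where the lid's bar is) to the hinge side, z up. A grey control deck 196 (x) x 125 (y) mm, 60 mm high, adjoins its -y side (y -120 to -245 mm) and carries the fan lever. Yaw up to about 0.3 rad.
- lid (a joint): Angle of the white lid, rad: 0 shut, grows as it opens, 1.85 = resting on its stop (leaning back past upright). Falls shut if let go below about 1.3 rad and falls back on its stop if let go beyond about 1.5. Weighs about 0.35 kg.
- lid_bar (a point): Middle of the black bar handle over the lid's front part: round bar 12 mm thick, 110 mm long along the cooler's y, its axis 39.5 mm above the lid's top face, held up by a post at either end (98 mm clear between posts). It is 150 mm from the hinge in the plane of the lid and 60 mm above that plane's hinge line when shut. Axes: the lid's (the cooler's when shut).
- lid_hinge (a point): Middle of the lid's hinge axis (which runs along the cooler's y), at the far top edge of the box, 150 mm above its underside and 80 mm in +x of the cooler's origin. The lid is a slab 20 mm thick on top of the box.
- lever (a joint): Angle of the fan lever, rad, about an upright pivot on the deck at cooler x 0, y -140 mm. 0: points in the cooler's -y; positive: its tip swings towards the cooler's +x (hinge side). Five sprung notches at -0.84, -0.42, 0, 0.42 and 0.84; it starts in the middle one (0), snaps into the nearest notch when released, takes about 6 N at the knob to push over a crest.
- lever_knob (a point): Centre of the lever's black upright knob, a cylinder 18 mm in diameter, 36 mm high (this point is 18 mm below its top), 70 mm from the pivot, about 105 mm above the cooler's underside. It can be pushed sideways. The arm under it is a dark steel bar 13 mm wide, 9 mm thick, its top 87 mm above the cooler's underside; its end is 81 mm from the pivot.
- lever_point (a point): Point on the lever's centre line 93 mm from the pivot, at deck height: it comes over a stud's centre when the lever is in that stud's notch.
- stud_green: Bright green round stud, 14 mm in diameter, 6 mm high, on the deck at 93 mm from the lever's pivot, marking the wanted notch: one of the four notches at -0.84, -0.42, 0.42, 0.84 rad. Origin: centre of its underside on the deck. Three dark studs mark the others; the middle notch has none.
- tumbler: Stainless steel tumbler, 74 mm in diameter, 120 mm high, loose. Origin: centre of its underside.
- votive: Blue glass votive holder, 70 mm in diameter, 70 mm high, loose. Origin: centre of its underside.
- bowl: Empty white ceramic bowl, 150 mm in diameter, 60 mm high, loose. Origin: centre of its underside.
- can: Teal drinks can, 66 mm in diameter, 115 mm high, loose. Origin: centre of its underside.

How it is judged:
By the outcome, as a careful person would: the job done as asked, in the order asked, and still so for the second after the job is handed in, with the robot touching nothing.
It also fails if it takes over 51 s, if anything falls off the work surface, if the arm or the gripper's body presses on something with over 40 N, if the wrist force passes 120 N, or if a joint passes its speed limit or range.

### The arm

A 6-joint arm with a two-finger parallel gripper is mounted at the origin on the work surface. World frame = base frame: x ahead of the robot, y to its left, z up, the work surface at z = 0. Lengths are in mm, angles in rad, forces in N, time in s.
With the tool pointing down it reaches from about 300 to 850 mm from the base axis. Payload 5.4 kg.
Tool frame: the origin (TCP) lies at the very end of the fingers, on their centre line; the grasp point (between the pads) lies 19 mm behind it; z points along the fingers, y is the line along which they close (so a half turn about z gives the same grasp; the last joint's range is limited). The gripper opens to 85 mm and grips with 20 to 120 N. Pads are 22 mm wide; open, the fingers measure 114 mm over their backs; the gripper's body (76 mm by 85 mm) begins 54 mm behind the grasp point. The pads swing forward as they close: fully open they stand 13 mm farther back than shut.
Start: joints at [-0.21, 0.158, 1.597, -0, 1.386, -0.21], TCP at [574.984, -0.018, 231.299] pointing down, gripper open.
Joint ranges: [-2.91, 2.91], [-0.94, 2.29], [0.18, 2.7], [-1.29, 4.43], [0.17, 2.64], [-3, 3]. Speed limits (rad/s): [2.57, 2.57, 3.14, 3.14, 3.14, 3.14].

### API

Orientations are given as a 3x3 rotation matrix whose columns are the frame's x, y, z axes.
In Python, from station import * gives the robot as it stands. The module is installed in compiled form; this text tells all that it offers.
- The arm moves only by the tool servo_tool, never from a script. Its argument "increments" is a list of rows, each a list of 7 numbers: the opening, from -1 (shut) to 1 (fully open), then the shift along the tool's x, y, z normalised to -1 to 1, where 1 is 600 mm, then the turn, a rotation vector about the tool's x, y, z normalised to -1 to 1, where 1 is 10 degrees. In form: [[fingers, x, y, z, wx, wy, wz], ...]. A call has 1 to 5 rows; each row shifts and turns the commanded pose from where the row before left it, along the tool's axes as they then stand; what a row does not reach is not made up. A row lasts 1/8 s, in which the tool goes at most 62.5 mm and 10.7 degrees, less where a joint would pass 70% of its speed; a pose out of reach is approached as far as the arm can. A call with a number of a shift or a turn outside -1 to 1 is refused whole. A call with a gripper value outside its range is refused whole. The fingers move at their own pace and stop on an object; "squeeze" is the grip in N (left out, the last holds). Time passes only in rows, so rows that do not move let the fingers close. It gives the time, the measured TCP pose, the force, the opening and the grip force at its end, in the units of the state.
- observe(): the state, without advancing time (a new reading comes with each control period).
- read_camera(name): name is "scene" or "side" or "wrist"; returns the picture (480x640x3 uint8, blue, green, red); there is no depth.
- camera_model(name): a dict with "camera_matrix" (3x3 intrinsics, pixels), "R" (3x3) and "t" (3): a world point X has camera coordinates R X + t; the wrist camera has in their place "T_tool_cam" (4x4, takes a point from camera to tool coordinates, whose origin is the TCP and whose axes are the flange's). Camera axes: x right, y down, z forward; pixel columns grow to the right and rows downward; lengths in mm; the calibration is good to about 2 mm. A picture is of the moment at which its call begins: read the wrist's pose just before it. camera_model takes no time and is no camera call.
- job_done(): hands the job in; it is judged then, once.
The state is a dict: "time_s": time; "qpos": joint angles; "qd": joint speeds; "joint_efforts": joint torques, N m; "ee_pos": TCP position; "tcp_rot": TCP orientation; "ft_force": force on the tool from outside, world axes, zero at the start; "wrist_torque": the same for the moment, N m; "grip_width": finger opening in mm; "grasp_force": force on a finger pad.
Only numpy, scipy, OpenCV 4.12 (cv2) and the standard library are available. Lean on these libraries where they do the work, as an engineer would, in place of code of your own. Each camera call takes 0.05 s, during which the arm holds its last target. There are 200 camera calls.

## Working session

There is one attempt and no reset: what is moved stays moved. The work goes in short steps, Python scripts to look and compute and a tool call to move; the robot and the scene stay as the last step left them, time stands still between calls to the robot, and variables do not carry over. Pictures are saved under pics/ and viewed, at most 12 in all, crops included, and the job is handed in when it is done.

Besides the shell and the picture viewer there is one more tool, called after ">>>" as name([rows], argument=value, ...), one row to a line, values as JSON. servo_tool: Moves the arm, as the interface text tells. Its arguments: {"type":"object","properties":{"increments":{"type":"array"},"squeeze":{"type":"number"}},"required":["increments"]}

```bash
mkdir -p pics; ls; python3 - <<'E'
from station import *
import cv2
s=observe();print(s['time_s'],s['ee_pos'],s['tcp_rot'],s['grip_width'])
for n in("scene","side"):
    im=read_camera(n);cv2.imwrite(f'pics/{n}0.png',im);m=camera_model(n);print(n,m)
print(camera_model("wrist"))
E
```

```text
pics
0.0 [5.74389507e+02 9.61244920e-02 2.30304801e+02] [[-2.98163828e-06  9.99998245e-01 -1.87373764e-03]
 [ 9.99999921e-01  3.72728102e-06  3.97940685e-04]
 [ 3.97946970e-04 -1.87373630e-03 -9.99998165e-01]] 85.55337070179826
scene {'camera_matrix': array([[486.57197382,   0.        , 315.201092  ],
       [  0.        , 486.57197382, 236.06442258],
       [  0.        ,   0.        ,   1.        ]]), 'R': array([[-0.31532723,  0.94881957, -0.01761122],
       [ 0.5817246 ,  0.17859926, -0.79353563],
       [-0.74977679, -0.26046828, -0.6082689 ]]), 't': array([ 150.85261625, -221.89050498, 1767.0456255 ])}
side {'camera_matrix': array([[571.52655402,   0.        , 315.2960626 ],
       [  0.        , 571.52655402, 239.22364948],
       [  0.        ,   0.        ,   1.        ]]), 'R': array([[ 0.98716858, -0.15806518, -0.02266273],
       [-0.1101454 , -0.57128216, -0.81332938],
       [ 0.11561225,  0.8053894 , -0.58136195]]), 't': array([-522.60515617,  188.40692048, 1336.78158119])}
{'camera_matrix': array([[360.72995913,   0.        , 314.23941094],
       [  0.        , 360.72995913, 244.05790551],
       [  0.        ,   0.        ,   1.        ]]), 'T_tool_cam': array([[-8.19819564e-04, -9.51890435e-01, -3.06437479e-01,
         7.88753800e+01],
       [ 9.99998922e-01, -4.07175843e-04, -1.41050596e-03,
        -1.52953337e-01],
       [ 1.21787319e-03, -3.06438305e-01,  9.51889743e-01,
        -1.41780675e+02],
       [ 0.00000000e+00,  0.00000000e+00,  0.00000000e+00,
         1.00000000e+00]])}
```

View pics/scene0.png

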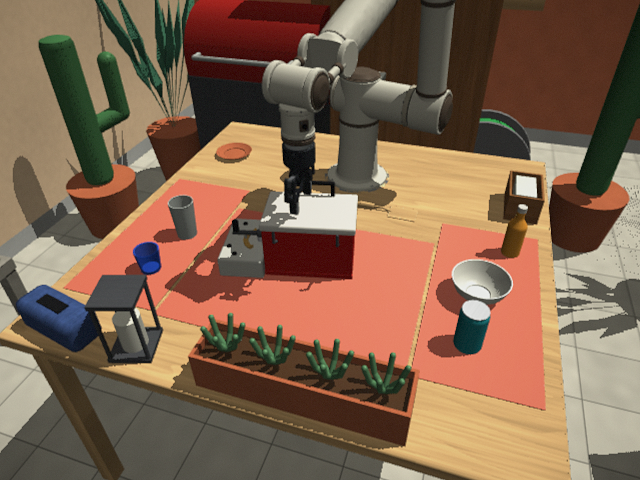

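View pics/side0.png

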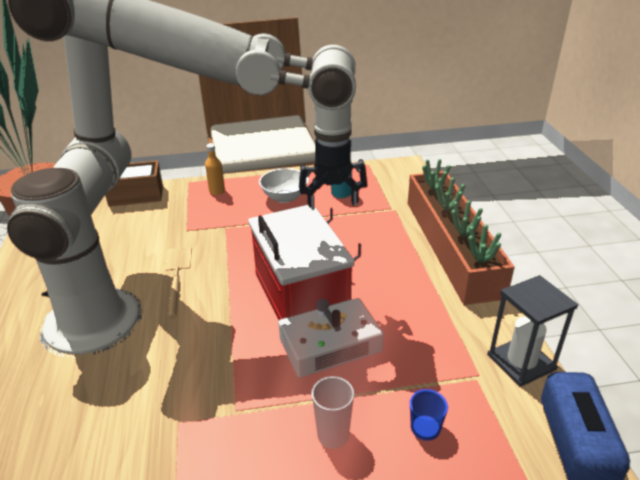

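The scene view shows the cooler at about (310,235) with its deck at (240,255). The side view shows the lid with corners around (250,217), (309,207), (352,262) and (277,274), the bar near (268,237), and the green stud near (322,343). I'll zoom in.

```bash
cat > h.py <<'E'
import numpy as np,cv2
from station import *
def ray(n,uv,z,pose=None):
    """Pixel of camera n -> world point on plane height z."""
    m=camera_model(n);K=m['camera_matrix']
    if n=='wrist':
        T=np.array(m['T_tool_cam']);Rt=pose['tcp_rot']@T[:3,:3];c=pose['tcp_rot']@T[:3,3]+pose['ee_pos']
    else: Rt=m['R'].T;c=-Rt@m['t']
    d=Rt@np.linalg.solve(K,[uv[0],uv[1],1.]);return c+d*(z-c[2])/d[2]
E
python3 - <<'E'
from h import *
s=observe();w=read_camera('wrist');cv2.imwrite('pics/w0.png',w)
im=cv2.imread('pics/side0.png')
hsv=cv2.cvtColor(im,cv2.COLOR_BGR2HSV)
g=cv2.inRange(hsv,(45,120,80),(75,255,255));g[:300]=0;g[380:]=0
n,l,st,c=cv2.connectedComponentsWithStats(g)
for i in range(1,n): print('green',st[i],c[i],ray('side',c[i],66))
for p in [(250,217),(309,207),(352,262),(277,274)]: print(p,ray('side',p,170))
cv2.imwrite('pics/side_crop.png',cv2.resize(im[190:390,230:400],None,fx=3,fy=3,interpolation=cv2.INTER_CUBIC))
E
```

```text
green [319 342   4   4  14] [320.5        343.28571429] [ 504.25673217 -233.7855666    66.        ]
(250, 217) [391.83401325 105.34215924 170.        ]
(309, 207) [537.26184382 122.20414834 170.        ]
(352, 262) [ 594.56198041 -111.73952639  170.        ]
(277, 274) [ 432.96711219 -122.39665113  170.        ]
```

View pics/side_crop.png

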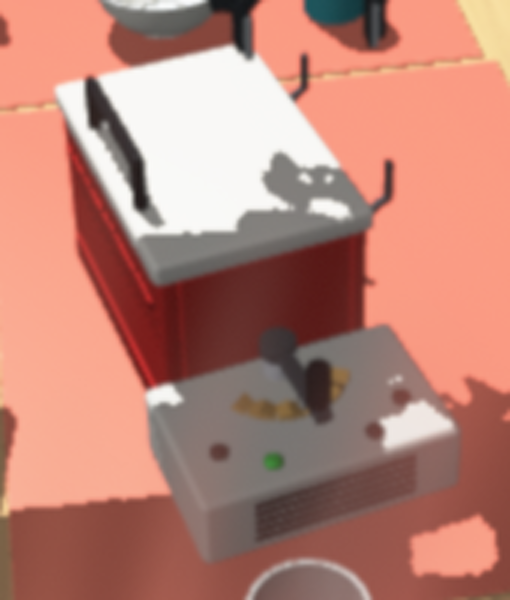

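View pics/w0.png

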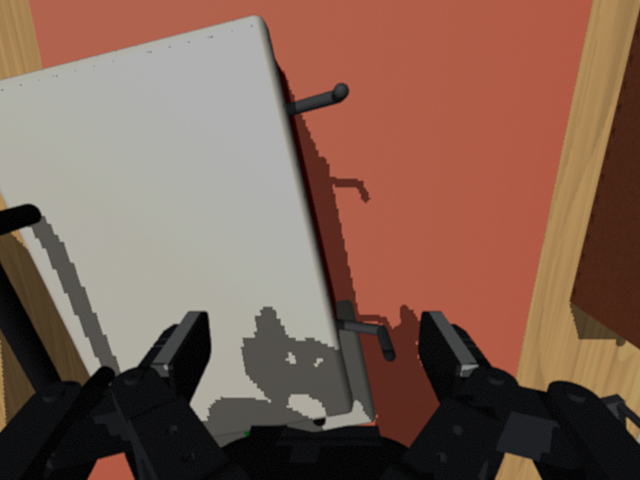

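The crop shows the green stud at crop (273,461), second from the robot side, with dark studs at (219,452), (374,430) and (401,397). The bar runs from (90,85) to (140,165). The wrist view shows the lid's hinge-side edge from (262,15) to (350,412). Next I fit the cooler pose from the studs.

```bash
python3 - <<'E'
from h import *
s=observe()
cr=lambda p:(230+p[0]/3-.33,190+p[1]/3-.33)
S=[(219,452),(273,461),(374,430),(401,397)];A=[-.84,-.42,.42,.84]
W=[ray('side',cr(p),65)[:2] for p in S]
L=[np.array([93*np.sin(a),-140-93*np.cos(a)]) for a in A]
def fit(L,W):
    L=np.array(L);W=np.array(W);l=L.mean(0);w=W.mean(0);U,_,V=np.linalg.svd((L-l).T@(W-w))
    R=V.T@np.diag([1,np.linalg.det(V.T@U.T)])@U.T;t=w-R@l
    print('yaw',np.arctan2(R[1,0],R[0,0]),'t',t,'res',np.round(W-(L@R.T+t),1).tolist());return R,t
fit(L,W)
C=[(57,90),(240,48),(372,218),(158,270)];CL=[(-80,120),(80,120),(80,-120),(-80,-120)]
WC=[ray('side',cr(p),170)[:2] for p in C]
fit(CL,WC)
R,t=fit(L+[np.array(c) for c in CL],W+WC)
for p in[(262,15),(350,412)]: print('wrist lid edge local',R.T@(ray('wrist',p,170,s)[:2]-t))
for p in[(92,84),(141,160)]: print('bar local',R.T@(ray('side',cr(p),213)[:2]-t))
for v in [(-70,0),(80,0),(0,-210),(93*np.sin(-.42),-140-93*np.cos(.42))]: print(v,R@v+t)
E
```

```text
yaw 0.21892092005244887 t [493.00243332  -5.48464662] res [[0.3, -0.2], [-0.1, 0.2], [-0.2, 0.3], [-0.0, -0.3]]
yaw 0.22126197254181346 t [491.84556357  -8.53239542] res [[0.5, 3.4], [-3.8, 1.8], [1.6, -5.5], [1.7, 0.3]]
yaw 0.224062135896551 t [491.88859245  -7.12908698] res [[0.4, 1.5], [-0.2, 1.8], [-0.2, 1.5], [0.2, 0.8], [0.7, 2.3], [-3.4, 0.3], [1.2, -7.2], [1.3, -0.9]]
wrist lid edge local [ 86.02104729 122.70514428]
wrist lid edge local [  81.6063716  -122.37853689]
bar local [-67.27861169  55.08771893]
bar local [-64.89560273 -52.02587607]
(-70, 0) [423.63838792 -22.68252976]
(80, 0) [569.88882619  10.6462762 ]
(0, -210) [ 538.54892079 -211.87970056]
(np.float64(-37.921722134540026), np.float64(-224.91727144904468)) [ 504.88962988 -234.84998859]
```

Stud fit residuals are under 0.3 mm: yaw 0.22, origin about (492.5, -6), and the green stud is the -0.42 notch. Moving above the bar.

>>> servo_tool([
  [1,0,0,-0.03,0,0,-0.63],
  [1,0,0,-0.03,0,0,-0.63],
  [1,0.01,-0.085,0,0,0,0],
  [1,0.01,-0.085,0,0,0,0],
  [1,0,-0.083,0,0,0,0],
], squeeze=30)

```text
time_s: 0.78
ee_pos: [422.5, -21.3, 266.9]
tcp_rot: [[-0.219, 0.976, -0.001], [0.976, 0.219, 0.0], [0.0, -0.001, -1.0]]
ft_force: [-0.5, -1.1, 0.4]
grip_width: 85.1
grasp_force: 0.0
```

>>> servo_tool([
  [1,0,0,0,0,0,0],
  [1,0,0,0,0,0,0],
])

```text
time_s: 1.02
ee_pos: [424.7, -21.5, 267.6]
tcp_rot: [[-0.218, 0.976, 0.001], [0.976, 0.218, -0.0], [-0.0, 0.001, -1.0]]
ft_force: [-0.1, -0.0, -0.2]
grip_width: 85.2
grasp_force: 0.0
```

```bash
python3 - <<'E'
from h import *
s=observe();print(s['time_s'],s['ee_pos'],s['tcp_rot'].round(3).tolist())
cv2.imwrite('pics/w1.png',read_camera('wrist'))
m=camera_model('wrist');T=np.array(m['T_tool_cam'])
# expected bar ends in the picture
a=.22;R=np.array([[np.cos(a),-np.sin(a)],[np.sin(a),np.cos(a)]])
for y in(-55,0,55):
    p=np.r_[R@[-70,y]+[492.5,-6],210];q=T[:3,:3].T@(s['tcp_rot'].T@(p-s['ee_pos'])-T[:3,3]);k=m['camera_matrix']@q;print(p,k[:2]/k[2])
E
```

```text
1.025 [424.69112175 -21.50490728 267.57811918] [[-0.218, 0.976, 0.001], [0.976, 0.218, -0.0], [-0.0, 0.001, -1.0]]
[436.18980782 -74.95043333 210.        ] [314.17230149 347.3903599 ]
[424.18717855 -21.27607362 210.        ] [314.05428109 267.22502004]
[412.18454928  32.3982861  210.        ] [313.91605398 173.33427836]
```

View pics/w1.png

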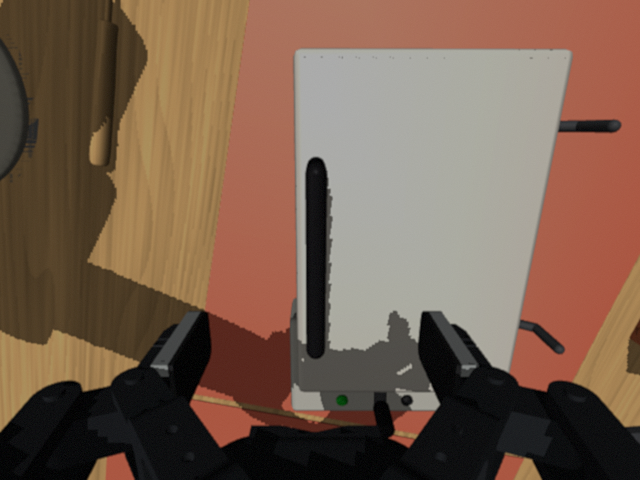

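The bar appears at column 316, rows 158–357, where it was predicted (314). Descending to grip it.

>>> servo_tool([
  [0,0,0.002,0.045,0,0,0],
  [0,0,0,0.045,0,0,0],
  [0,0,0,0.037,0,0,0],
  [-0.5,0,0,0,0,0,0],
  [-1,0,0,0,0,0,0],
], squeeze=25)

```text
time_s: 1.7
ee_pos: [425.5, -21.3, 191.8]
tcp_rot: [[-0.219, 0.976, -0.002], [0.976, 0.219, -0.0], [-0.0, -0.002, -1.0]]
ft_force: [1.5, -0.1, -2.8]
grip_width: 11.0
grasp_force: 24.5
```

>>> servo_tool([
  [-1,0,0,0,0,0,0],
  [-1,0,0,0,0,0,0],
  [-1,0,0,0,0,0,0],
])

```text
time_s: 2.08
ee_pos: [425.5, -21.3, 191.5]
tcp_rot: [[-0.218, 0.976, 0.0], [0.976, 0.218, -0.0], [-0.0, 0.0, -1.0]]
ft_force: [-3.8, -0.4, 1.7]
grip_width: 10.9
grasp_force: 24.8
```

```bash
python3 - <<'E'
# tool increments per 0.1 rad lid step, tool tilting tips to robot side; tilt phi vs theta
import numpy as np
def bar(th): a=th+np.arctan2(60,150); return np.array([80-161.55*np.cos(a),150+161.55*np.sin(a)])
def tcp(th,phi): # tool z dir in (x,z): (-sin phi,-cos phi)
    return bar(th)+19*np.array([-np.sin(phi),-np.cos(phi)])
ths=np.arange(0,1.851,.1)
phi=lambda t:min(.42,.26*t)
for a,b in zip(ths,ths[1:]):
    d=tcp(b,phi(b))-tcp(a,phi(a));p=phi(a)
    y=np.array([np.cos(p),-np.sin(p)]);z=np.array([-np.sin(p),-np.cos(p)])
    print('%.1f y %.4f z %.4f turn %.3f'%(b,d@y/600,d@z/600,np.degrees(phi(b)-p)/10),bar(b).round())
E
```

```text
0.1 y 0.0104 z -0.0245 turn 0.149 [-63. 225.]
0.2 y 0.0122 z -0.0236 turn 0.149 [-55. 239.]
0.3 y 0.0139 z -0.0225 turn 0.149 [-46. 252.]
0.4 y 0.0155 z -0.0214 turn 0.149 [-35. 264.]
0.5 y 0.0171 z -0.0201 turn 0.149 [-23. 275.]
0.6 y 0.0185 z -0.0188 turn 0.149 [-10. 284.]
0.7 y 0.0198 z -0.0173 turn 0.149 [  4. 293.]
0.8 y 0.0210 z -0.0157 turn 0.149 [ 19. 299.]
0.9 y 0.0221 z -0.0140 turn 0.149 [ 34. 305.]
1.0 y 0.0231 z -0.0123 turn 0.149 [ 49. 309.]
1.1 y 0.0240 z -0.0105 turn 0.149 [ 65. 311.]
1.2 y 0.0247 z -0.0086 turn 0.149 [ 82. 312.]
1.3 y 0.0252 z -0.0067 turn 0.149 [ 98. 311.]
1.4 y 0.0257 z -0.0048 turn 0.149 [114. 308.]
1.5 y 0.0259 z -0.0028 turn 0.149 [129. 304.]
1.6 y 0.0261 z -0.0008 turn 0.149 [144. 298.]
1.7 y 0.0268 z 0.0012 turn 0.023 [159. 291.]
1.8 y 0.0267 z 0.0037 turn 0.000 [173. 282.]
```

The bar is gripped (10.9 mm). Lifting along the arc.

>>> servo_tool([
  [-1,0,0.01,-0.0245,0.15,0,0],
  [-1,0,0.012,-0.0236,0.15,0,0],
  [-1,0,0.014,-0.0225,0.15,0,0],
  [-1,0,0.0155,-0.0214,0.15,0,0],
])

```text
time_s: 2.58
ee_pos: [456.7, -14.4, 245.7]
tcp_rot: [[-0.218, 0.97, -0.106], [0.976, 0.217, -0.024], [-0.001, -0.109, -0.994]]
ft_force: [-6.9, -2.5, 2.1]
grip_width: 11.0
grasp_force: 24.6
```

>>> servo_tool([
  [-1,0,0.017,-0.02,0.15,0,0],
  [-1,0,0.0185,-0.0188,0.15,0,0],
  [-1,0,0.02,-0.0173,0.15,0,0],
  [-1,0,0.021,-0.0157,0.15,0,0],
])

```text
time_s: 3.08
ee_pos: [508.0, -3.1, 283.7]
tcp_rot: [[-0.218, 0.955, -0.203], [0.976, 0.213, -0.047], [-0.002, -0.208, -0.978]]
ft_force: [-5.3, -1.5, 8.1]
grip_width: 11.0
grasp_force: 25.2
```

>>> servo_tool([
  [-1,0,0.022,-0.014,0.15,0,0],
  [-1,0,0.023,-0.0123,0.15,0,0],
  [-1,0,0.024,-0.0105,0.15,0,0],
  [-1,0,0.0247,-0.0086,0.15,0,0],
  [-1,0,0,0,0,0,0],
])

```text
time_s: 3.7
ee_pos: [569.3, 10.4, 294.7]
tcp_rot: [[-0.218, 0.929, -0.298], [0.976, 0.208, -0.068], [-0.002, -0.305, -0.952]]
ft_force: [-0.2, -1.3, 4.1]
grip_width: 11.0
grasp_force: 25.8
```

>>> servo_tool([
  [-1,0,0.0252,-0.0067,0.15,0,0],
  [-1,0,0.0257,-0.0048,0.15,0,0],
  [-1,0,0.026,-0.0028,0.15,0,0],
  [-1,0,0,0,0,0,0],
])

```text
time_s: 4.2
ee_pos: [614.3, 20.5, 286.3]
tcp_rot: [[-0.218, 0.903, -0.37], [0.976, 0.202, -0.084], [-0.001, -0.38, -0.925]]
ft_force: [1.1, -1.8, 2.3]
grip_width: 11.2
grasp_force: 27.2
```

```bash
python3 - <<'E'
from h import *
s=observe();print(s['time_s'],s['qpos'].round(2),s['ft_force'])
im=np.hstack([read_camera('side')[100:400,200:500],read_camera('scene')[100:300,180:400].repeat(1,0)[:200].copy() if 0 else cv2.resize(read_camera('scene')[100:320,180:400],(300,300))])
cv2.imwrite('pics/lid1.png',im)
E
```

```text
4.2 [-0.1   0.55  1.04 -0.13  1.92 -0.34] [ 1.07518478 -1.82923318  2.25730446]
```

View pics/lid1.png

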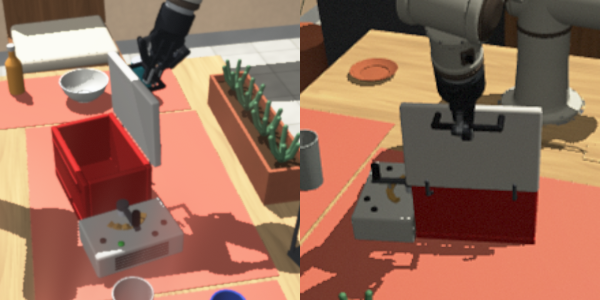

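The lid stands about upright (about 1.5 rad) and the bar is still gripped (bar near (465,125) in the right half). I'll carry it on to about 1.8 before letting go.

>>> servo_tool([
  [-1,0,0.013,-0.0004,0.08,0,0],
  [-1,0,0.013,-0.0004,0.07,0,0],
  [-1,0,0.0134,0.0006,0,0,0],
  [-1,0,0.0134,0.0006,0,0,0],
])

```text
time_s: 4.8
ee_pos: [641.1, 26.5, 273.3]
tcp_rot: [[-0.218, 0.892, -0.396], [0.976, 0.199, -0.089], [-0.001, -0.406, -0.914]]
ft_force: [0.4, -4.3, 0.9]
grip_width: 10.9
grasp_force: 27.3
```

>>> servo_tool([
  [-1,0,0.0134,0.0018,0,0,0],
  [-1,0,0.0134,0.0018,0,0,0],
  [-1,0,0,0,0,0,0],
])

```text
time_s: 5.18
ee_pos: [655.0, 29.8, 263.8]
tcp_rot: [[-0.218, 0.892, -0.396], [0.976, 0.199, -0.089], [-0.0, -0.406, -0.914]]
ft_force: [1.6, -4.5, -0.3]
grip_width: 10.9
grasp_force: 27.5
```

>>> servo_tool([
  [-0.4,0,0,0,0,0,0],
  [-0.35,0,0,0,0,0,0],
  [-0.35,0,0.006,0,0,0,0],
  [-0.35,0,0.004,0,0,0,0],
  [-0.35,0,0,0,0,0,0],
])

```text
time_s: 5.8
ee_pos: [659.6, 31.4, 262.0]
tcp_rot: [[-0.218, 0.891, -0.397], [0.976, 0.2, -0.089], [0.0, -0.407, -0.913]]
ft_force: [0.6, 0.0, 0.1]
grip_width: 27.6
grasp_force: 0.0
```

>>> servo_tool([
  [-0.35,0,0,-0.02,0,0,0],
  [-0.35,0,0,-0.03,0,0,0],
  [-0.35,0,0,-0.06,0,0,0],
  [-0.35,0,0,-0.06,0,0,0],
  [-0.35,0,0,0,0,0,0],
])

```text
time_s: 6.42
ee_pos: [701.4, 40.3, 358.1]
tcp_rot: [[-0.218, 0.894, -0.391], [0.976, 0.199, -0.089], [-0.002, -0.401, -0.916]]
ft_force: [0.6, -0.4, -0.5]
grip_width: 27.8
grasp_force: 0.0
```

```bash
python3 - <<'E'
from h import *
s=observe();print(s['time_s'],s['ee_pos'],s['qpos'].round(2),s['ft_force'])
im=np.hstack([cv2.resize(read_camera('side')[130:380,200:450],(400,400)),cv2.resize(read_camera('scene')[100:320,180:400],(400,400))])
cv2.imwrite('pics/lid2.png',im)
E
```

```text
6.425 [701.39952311  40.28019287 358.11409672] [-0.06  0.91  0.38 -0.15  2.25 -0.35] [ 0.57929912 -0.36849366 -0.5380662 ]
```

View pics/lid2.png

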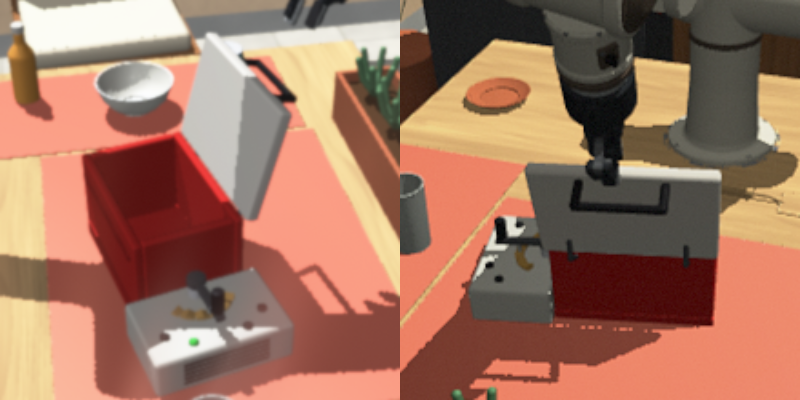

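The lid leans back on its stop, the gripper is clear above it at (600,165) in the right half, and the lever is still in the middle notch. Moving on to the knob, staying high.

>>> servo_tool([
  [0.2,-0.09,0,0,-0.8,0,0],
  [0.2,-0.09,0,0,-0.8,0,0],
  [0.2,-0.09,0,0,-0.78,0,0],
  [0.2,-0.08,0,0,0,0,0],
  [0.2,0,-0.05,0,0,0,0],
])

```text
time_s: 7.15
ee_pos: [715.2, -175.1, 347.0]
tcp_rot: [[-0.214, 0.977, -0.014], [0.977, 0.214, 0.003], [0.006, -0.013, -1.0]]
ft_force: [-0.3, 0.7, -0.6]
grip_width: 51.1
grasp_force: 0.0
```

>>> servo_tool([
  [0.2,0,-0.08,0.05,0,0,0],
  [0.2,0,-0.08,0.07,0,0,0],
  [0.2,0,-0.08,0.07,0,0,0],
  [0.2,0,0,0,0,0,0],
])

```text
time_s: 7.65
ee_pos: [567.7, -198.4, 232.2]
tcp_rot: [[-0.216, 0.976, -0.023], [0.976, 0.216, 0.011], [0.016, -0.021, -1.0]]
ft_force: [-0.0, 0.6, -0.9]
grip_width: 51.3
grasp_force: 0.0
```

```bash
python3 - <<'E'
from h import *
s=observe();print(s['time_s'],s['ee_pos'],s['tcp_rot'].round(3).tolist(),s['qpos'].round(2))
cv2.imwrite('pics/w2.png',read_camera('wrist'))
m=camera_model('wrist');T=np.array(m['T_tool_cam'])
R=np.array([[.9761,-.2173],[.2173,.9761]])
for n,v,z in(('knob',(0,-210),123),('green',(-37.9,-224.9),66)):
    p=np.r_[R@v+[493,-5.5],z];d=s['tcp_rot'].T@(p-s['ee_pos']);q=T[:3,:3].T@(d-T[:3,3]);k=m['camera_matrix']@q;print(n,p,k[:2]/k[2],'tool delta',d)
E
```

```text
7.65 [ 567.72238689 -198.42262351  232.17694296] [[-0.216, 0.976, -0.023], [0.976, 0.216, 0.011], [0.016, -0.021, -1.0]] [-0.54  0.25  1.49 -0.    1.43 -0.75]
knob [ 538.633 -210.481  123.   ] [275.80166629 250.82198432] tool delta [ -7.20624342 -28.75712366 109.69183945]
green [ 504.87658 -233.26056   66.     ] [242.24286497 246.80614147] tool delta [-23.06014957 -65.45647109 167.21762326]
```

View pics/w2.png

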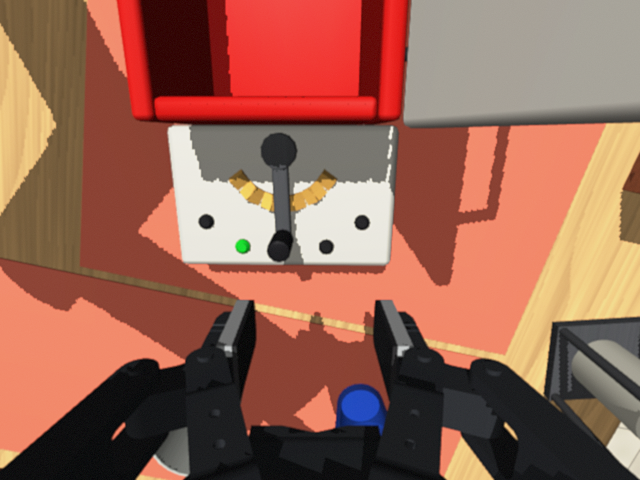

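The green stud appears exactly where predicted, at (242,247). The knob is at about (281,243), within a few mm of its prediction. I'll level the tool and shift over it, then descend.

>>> servo_tool([
  [0.2,0,0,0,-0.13,-0.09,0],
  [0.2,-0.007,-0.048,0.04,0,0,0],
  [0.2,0,0,0.04,0,0,0],
  [0.2,0,0,0,0,0,0],
  [0.2,0,0,0,0,0,0],
])

```text
time_s: 8.32
ee_pos: [553.3, -213.8, 197.8]
tcp_rot: [[-0.219, 0.975, 0.026], [0.976, 0.219, -0.014], [-0.019, 0.023, -1.0]]
ft_force: [-0.6, -0.2, -0.7]
grip_width: 51.0
grasp_force: 0.0
```

```bash
python3 - <<'E'
from h import *
s=observe();print(s['time_s'],s['ee_pos'],s['tcp_rot'].round(3).tolist(),s['tcp_rot'].T@(np.array([538.6,-210.5,95])-s['ee_pos']))
cv2.imwrite('pics/w3.png',read_camera('wrist')[200:])
E
```

```text
8.325 [ 553.31313411 -213.84131197  197.7892658 ] [[-0.219, 0.975, 0.026], [0.976, 0.219, -0.014], [-0.019, 0.023, -1.0]] [  8.4231547  -15.93962414 102.31447939]
```

View pics/w3.png

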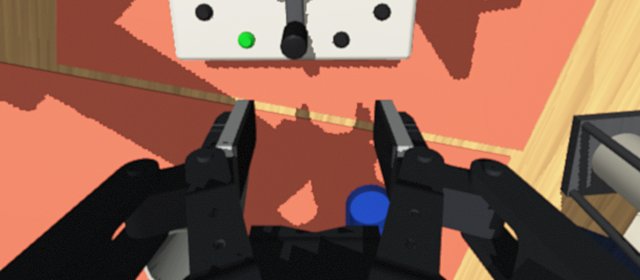

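>>> servo_tool([
  [0.2,0.01,-0.021,0,0.13,0.09,0],
  [0.2,0,0,0.05,0,0,0],
  [0.2,0,0,0,0,0,0],
  [0.2,0,0,0,0,0,0],
])

```text
time_s: 8.88
ee_pos: [538.0, -210.4, 166.1]
tcp_rot: [[-0.218, 0.976, -0.003], [0.976, 0.218, -0.001], [-0.001, -0.003, -1.0]]
ft_force: [0.7, 0.5, -0.3]
grip_width: 51.0
grasp_force: 0.0
```

```bash
python3 - <<'E'
from h import *
s=observe();print(s['time_s'],s['ee_pos'],s['tcp_rot'].round(3).tolist(),s['tcp_rot'].T@(np.array([538.6,-210.5,95])-s['ee_pos']))
im=read_camera('wrist');cv2.imwrite('pics/w4.png',im)
hsv=cv2.cvtColor(im,cv2.COLOR_BGR2HSV)
n,l,st,c=cv2.connectedComponentsWithStats(cv2.inRange(hsv,(45,120,60),(75,255,255)))
for i in range(1,n):
    if st[i][4]>30: print('green',c[i],ray('wrist',c[i],66,s),'expect 504.9 -233.3')
m=camera_model('wrist');T=np.array(m['T_tool_cam'])
for z in(87,123):
    p=np.array([538.6,-210.5,z]);q=T[:3,:3].T@(s['tcp_rot'].T@(p-s['ee_pos'])-T[:3,3]);k=m['camera_matrix']@q;print('knob axis pix',z,k[:2]/k[2])
E
```

```text
8.875 [ 538.0087049  -210.41785227  166.07375438] [[-0.218, 0.976, -0.003], [0.976, 0.218, -0.001], [-0.001, -0.003, -1.0]] [-0.15752219  0.76315037 71.07198976]
green [263.23333333 264.17083333] [ 504.66066009 -232.35968004   66.        ] expect 504.9 -233.3
knob axis pix 87 [316.08130077 255.80552396]
knob axis pix 123 [316.15031213 277.72497658]
```

View pics/w4.png

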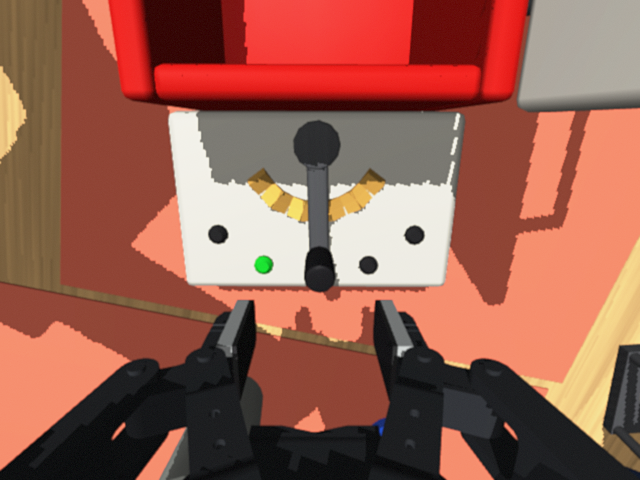

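The knob's top is at (319,277), against a prediction of (316,278). Descending and gripping.

>>> servo_tool([
  [0.2,0,0.003,0.05,0,0,0],
  [0.2,0,0,0.05,0,0,0],
  [0.2,0,0,0.018,0,0,0],
  [0,0,0,0,0,0,0],
  [-0.6,0,0,0,0,0,0],
])

```text
time_s: 9.55
ee_pos: [540.3, -210.5, 95.9]
tcp_rot: [[-0.218, 0.976, -0.001], [0.976, 0.218, -0.002], [-0.002, -0.001, -1.0]]
ft_force: [-1.3, -1.2, 0.4]
grip_width: 26.0
grasp_force: 0.0
```

>>> servo_tool([
  [-1,0,0,0,0,0,0],
  [-1,0,0,0,0,0,0],
  [-1,0,0,0,0,0,0],
], squeeze=40)

```text
time_s: 9.93
ee_pos: [540.1, -210.6, 95.9]
tcp_rot: [[-0.218, 0.976, -0.001], [0.976, 0.218, -0.002], [-0.002, -0.002, -1.0]]
ft_force: [-1.9, 0.5, 6.3]
grip_width: 16.8
grasp_force: 39.1
```

The knob is gripped. Swinging it by -0.42 rad, with the tool turning along.

>>> servo_tool([
  [-1,0.0006,-0.0122,0,0,0,0.6],
  [-1,0.0006,-0.0122,0,0,0,0.6],
  [-1,0.0006,-0.0122,0,0,0,0.6],
  [-1,0.0006,-0.0122,0,0,0,0.6],
  [-1,0,0,0,0,0,0],
])

```text
time_s: 10.55
ee_pos: [510.9, -211.3, 95.9]
tcp_rot: [[0.197, 0.98, -0.001], [0.98, -0.197, -0.003], [-0.003, -0.001, -1.0]]
ft_force: [-2.3, -1.1, 7.4]
grip_width: 16.9
grasp_force: 40.6
```

>>> servo_tool([
  [-1,0,0,0,0,0,0],
  [-1,0,0,0,0,0,0],
])

```text
time_s: 10.8
ee_pos: [510.9, -211.3, 95.9]
tcp_rot: [[0.196, 0.981, -0.002], [0.981, -0.196, -0.003], [-0.003, -0.001, -1.0]]
ft_force: [-3.6, -1.2, 7.5]
grip_width: 16.7
grasp_force: 40.7
```

>>> servo_tool([
  [-0.3,0,0,0,0,0,0],
  [0,0,0,0,0,0,0],
  [0,0,0,-0.03,0,0,0],
  [0,0,0,-0.06,0,0,0],
  [0,0,0,-0.08,0,0,0],
])

```text
time_s: 11.42
ee_pos: [509.9, -209.6, 197.3]
tcp_rot: [[0.197, 0.98, -0.005], [0.98, -0.197, 0.0], [-0.001, -0.005, -1.0]]
ft_force: [0.8, -0.6, 0.7]
grip_width: 42.4
grasp_force: 0.0
```

>>> servo_tool([
  [0,-0.05,0,-0.05,0,0,0],
  [0,0,0,0,0,0,0],
  [0,0,0,0,0,0,0],
  [0,0,0,0,0,0,0],
])

```text
time_s: 11.92
ee_pos: [504.0, -238.3, 224.7]
tcp_rot: [[0.197, 0.98, -0.006], [0.98, -0.197, 0.001], [0.0, -0.006, -1.0]]
ft_force: [0.2, 0.1, -0.7]
grip_width: 42.4
grasp_force: 0.0
```

```bash
python3 - <<'E'
from h import *
s=observe();print(s['time_s'],s['ee_pos'],s['ft_force'])
a=read_camera('wrist');b=read_camera('side');cv2.imwrite('pics/s5.png',b)
cv2.imwrite('pics/end.png',np.hstack([cv2.resize(a,(400,300)),cv2.resize(b[150:450,200:500],(400,300))]))
E
```

```text
11.925 [ 504.00918866 -238.32541575  224.69790903] [ 0.23654923  0.06007202 -0.71846921]
```

View pics/end.png

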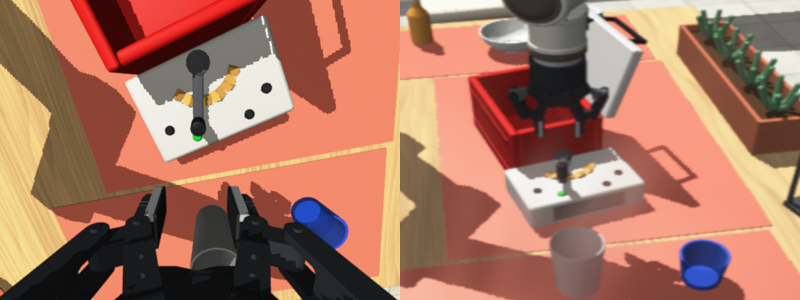

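The lever lies over the green stud at (197,135), the lid is back on its stop, and the tumbler and votive stand where they were. Handing in.

```bash
python3 -c "
from station import *
print(job_done())"
```

```text
the job is handed in; nothing more can be done
None
```

The cooler lid is back on its stop, the fan lever sits in the green-stud notch with the gripper clear of it, nothing else was touched, and I handed the job in at about 12 s of the 51 s allowed.

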